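# Shut and latch the casserole

## Task

Push the casserole's open lid fully shut, then flip its red lever latch inwards past centre so that it snaps over the lid and stays there. Work gently with the fingertips or the outside of the fingers only: do not grip, lift or carry anything, leave the casserole about where it stands and the kadchi, plate and bottle undisturbed, and do not throw the latch before the lid is shut.

Things in the scene. Friction and masses are not known exactly. Their poses are not given: they have to be found in the camera images.
- casserole: Round stainless steel casserole, loose, about 2 to 3 kg with lid and latch, standing on the board: outer radius 100 mm, rim 80 mm high. Origin: centre of its underside; z up. The lid's hinge is on its +x side, the lever latch on its -x side; the hinge and the latch's pivot both run along its y axis.
- lid (a joint): Lid angle in rad about the hinge: 0 = shut, level; grows as the lid opens (1.57 = upright); at most 1.75. The hinge is stiff (about 0.5 N m of friction): the lid stays wherever it is left, so it must be pushed all the way down. It starts standing open at 1.2 to 1.5, leaning slightly over the casserole, its outer face turned to the casserole's +x side.
- lid_hinge (a point): Point on the lid's hinge line, at (107, 0, 81) mm in the casserole's frame. The lid is a steel disc of radius 102 mm whose centre lies 107 mm from the hinge line; when shut its underside is level with the hinge, its outer face 10 mm higher at the edge and 20 to 22 mm higher within 70 mm of its centre. A black knob, 30 mm across and 16 mm tall, stands in the middle of the outer face. The point's axes turn with the lid and match the casserole's when shut.
- lid_edge (a point): Point on the lid's free edge, opposite the hinge, 209 mm from the hinge line, on the outer face.
- latch (a joint): Lever latch angle in rad: 0 = open, red handle leaning outwards (off the casserole) 26 degrees from upright; 0.45 = upright, dead centre; 0.90 = locked, handle leaning inwards by 26 degrees, steel claw over the lid's rim. A spring drives it to the nearer stop with about 0.2 N m; 4 to 15 N towards the casserole near the handle's end flips it; the end rises 7 mm on the way to upright.
- latch_pivot (a point): Pivot of the lever latch, at (-128, 0, 106) mm in the casserole's frame, between two cheeks that reach 8 mm above it and stand on a bracket on the casserole's side.
- latch_tip (a point): Outer end of the red handle, 72 mm from the pivot. The handle is a flat paddle 32 mm wide (along the pivot), 10 mm thick and 44 mm long, from 28 to 72 mm from the pivot; pushed towards the casserole's +x it swings over.
- kadchi: Steel ladle lying on the board: bowl 84 mm across, 30 mm tall, handle 10 mm thick reaching 290 mm from the bowl's centre along its -x. Origin: under the bowl. To be left alone.
- plate: White ceramic plate, 200 mm across, 20 mm tall, on the board. Origin: centre of its underside. To be left alone.
- bottle: Empty light clear plastic bottle standing on the board, 60 mm across, 193 mm tall with its green flip-top cap standing open. Origin: centre of its underside. To be left alone.

How it is judged:
On the way, in this order (a step that is already met when the one before it is completed fails the run):
1. the lid is fully shut, with the latch still open (value of joint lid below 0.06 rad and value of joint latch below 0.3 rad), for 0.1 s.
2. the latch has snapped over to its locked stop (value of joint latch above 0.8 rad and value of joint lid below 0.06 rad), for 0.2 s.
At the end, for the whole second after the job is handed in: The lid is shut (within 0.06 rad), the latch rests at its locked stop (above 0.8 rad), the casserole stands flat, at rest and within 40 mm of its starting place, and the kadchi, plate and bottle are within 25 mm of theirs (all of step 2 and linear speed of casserole below 0.02 m/s and distance of casserole from where it was at the start of the episode below 0.04 m and angle between casserole's own z axis and vertical below 0.05 rad and distance of each of kadchi, plate, bottle from where it was at the start of the episode below 0.025 m); the robot touches nothing.
It fails at once if the latch is thrown past centre while the lid is not shut (value of joint latch above 0.5 rad and value of joint lid above 0.1 rad).
It fails at once if the casserole is shoved more than 40 mm, tipped or lifted (distance of casserole from where it was at the start of the episode above 0.04 m or angle between casserole's own z axis and vertical above 0.15 rad or height (world z) of casserole above 0.015 m).
It fails at once if the lid or latch is forced hard or squeezed (more than 70 N from the fingers on the lid, 40 N on the latch) (contact force between the fingers and latch above 40 N or contact force between the fingers and lid above 70 N).
It fails at once if the kadchi, plate or bottle is knocked, shifted or lifted (more than 25 mm) (distance of any of kadchi, plate, bottle from where it was at the start of the episode above 0.025 m).
It also fails if it takes over 54 s, if anything falls off the work surface, if the arm or the gripper's body presses on something with over 40 N, if the wrist force passes 120 N, or if a joint passes its speed limit or range.

## Robot

A 7-joint arm with a two-finger parallel gripper is mounted at the origin on the work surface. World frame = base frame: x ahead of the robot, y to its left, z up, the work surface at z = 0. Lengths are in m, angles in rad, forces in N, time in s.
With the tool pointing down it reaches from about 0.35 to 0.9 m from the base axis. Payload 8.1 kg.
Tool frame: the origin (TCP) lies between the finger pads; the fingertips stand 17 mm ahead of it and the grasp point (between the pads) lies 2 mm behind it; z points along the fingers, y is the line along which they close (so a half turn about z gives the same grasp; the last joint's range is limited). The gripper opens to 85 mm and grips with 20 to 120 N. Pads are 22 mm wide; open, the fingers measure 114 mm over their backs; the gripper's body (76 mm by 85 mm) begins 54 mm behind the grasp point. The pads swing forward as they close: fully open they stand 13 mm farther back than shut.
Start: joints at [-1.436, 0.434, 0.025, 1.573, -0.012, 1.134, -0.075], TCP at [0.147, 0.607, 0.248] pointing down, gripper open.
Joint ranges: [-2.62, 2.62], [-0.44, 2.09], [-1.27, 1.32], [0.08, 2.57], [-1.32, 4.46], [0.12, 2], [-2.74, 2.74]. Speed limits (rad/s): [2.22, 2.22, 3.01, 3.01, 3.14, 3.14, 3.14].

## Interface

Orientations are given as a unit quaternion [w, x, y, z].
In Python, from cell import bot gives the robot as it stands.
- The arm moves only by the shell command python3 -m creep 'ROWS' [FORCE]. ROWS is JSON, one flat list of numbers, 5 for each row, row after row: the finger opening in mm, from 0 to 85.4, then the shift along the tool's x, y, z in units of 30 mm (1.0 is 30 mm), then the turn about the tool's z in units of 8 degrees (1.0 is 8 degrees). A call has 1 to 5 rows; each row is the pose to reach, as a shift and turn from the pose commanded when the call began, along the tool's axes at that moment; what a row does not reach only later rows make up. A row lasts 1/8 s, in which the tool goes at most 62.5 mm and 10.7 degrees, less where a joint would pass 70% of its speed; a pose out of reach is approached as far as the arm can. A call with a gripper value outside its range is refused whole. The fingers move at their own pace and stop on an object; FORCE is the grip in N (left out, the last holds). Time passes only in rows, so rows that repeat a pose let the fingers close. It gives the time, the measured TCP pose, the force, the opening and the grip force at its end, in the units of the state.
- bot.observe(): the state, without advancing time (a new reading comes with each control period).
- bot.grab_frame(name): name is "scene" or "side" or "wrist"; returns a dict with "frame" (400x640x3 uint8, blue, green, red), "fx", "fy", "cx", "cy" (pixels), "rvec" (rotation vector, rad) and "tvec" (3), from world to camera coordinates, as OpenCV has them. Camera axes: x right, y down, z forward; pixel columns grow to the right and rows downward; lengths in m; the calibration is good to about 2 mm. A picture is of the moment at which its call begins. There is no depth.
- bot.job_done(): hands the job in; it is judged then, once.
The state is a dict: "time_s": time; "q": joint angles; "joint_velocities": joint speeds; "joint_efforts": joint torques, N m; "tool_pos": TCP position; "tool_rot": TCP orientation; "contact_force": force on the tool from outside, world axes, zero at the start; "wrist_torque": the same for the moment, N m; "width": finger opening in m; "gripper_force": force on a finger pad.
Only numpy, scipy, OpenCV 4.12 (cv2) and the standard library are available. Lean on these libraries where they do the work, as an engineer would, in place of code of your own. Each camera call takes 0.05 s, during which the arm holds its last target. There are 200 camera calls.

## Working session

There is one attempt and no reset: what is moved stays moved. The work goes in short steps, Python scripts to look and compute and a shell command to move; the robot and the scene stay as the last step left them, time stands still between calls to the robot, and variables do not carry over. Pictures are saved under pics/ and viewed, at most 10 in all, crops included, and the job is handed in when it is done.

```bash
mkdir -p pics
cat > h.py <<'E'
import numpy as np, cv2, pickle
from cell import bot
def grab(n,f):
    g=bot.grab_frame(n); cv2.imwrite(f'pics/{f}.png',g['frame']); pickle.dump(g,open(f'{f}.pkl','wb')); return g
def load(f): return pickle.load(open(f'{f}.pkl','rb'))
def ray(g,u,v):
    R=cv2.Rodrigues(np.array(g['rvec'],float))[0]; t=np.array(g['tvec'],float).ravel()
    d=R.T@np.array([(u-g['cx'])/g['fx'],(v-g['cy'])/g['fy'],1]); return -R.T@t,d/np.linalg.norm(d)
def plane(g,u,v,z):
    c,d=ray(g,u,v); return c+d*(z-c[2])/d[2]
def tri(ga,a,gb,b):
    c1,d1=ray(ga,*a); c2,d2=ray(gb,*b)
    s=np.linalg.lstsq(np.c_[d1,-d2],c2-c1,rcond=None)[0]; p,q=c1+s[0]*d1,c2+s[1]*d2
    return (p+q)/2,np.linalg.norm(p-q)
def proj(g,p):
    return cv2.projectPoints(np.array(p,float).reshape(-1,3),np.array(g['rvec'],float),np.array(g['tvec'],float),np.array([[g['fx'],0,g['cx']],[0,g['fy'],g['cy']],[0,0,1.]]),None)[0].reshape(-1,2)
E
python3 - <<'E'
from h import *
a=grab('scene','s0');b=grab('side','d0')
for g in(a,b):print(ray(g,320,200))
s=bot.observe();print(s['tool_pos'],s['tool_rot'],s['contact_force'])
E
```

```text
(array([1.07839157, 0.58753438, 0.7954978 ]), array([-0.46071297, -0.58711772, -0.66560976]))
(array([ 0.06195246, -0.59593429,  1.09132964]), array([ 0.42168588,  0.48576597, -0.76564512]))
[0.14719557 0.60697429 0.2475887 ] [-6.67686385e-06  1.18650358e-01  9.92935829e-01 -7.30047603e-04] [ 0.33040556  0.85160571 -0.22749969]
```

View pics/s0.png

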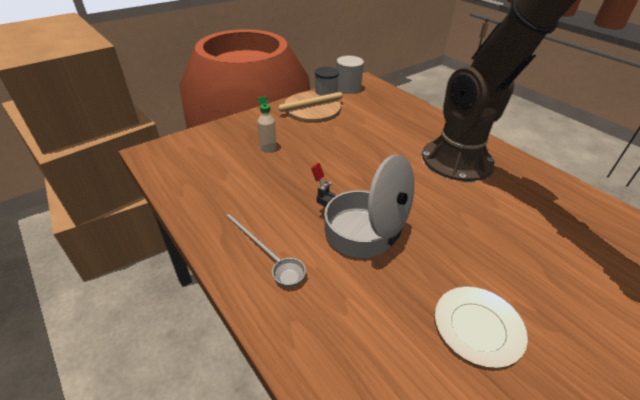

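View pics/d0.png

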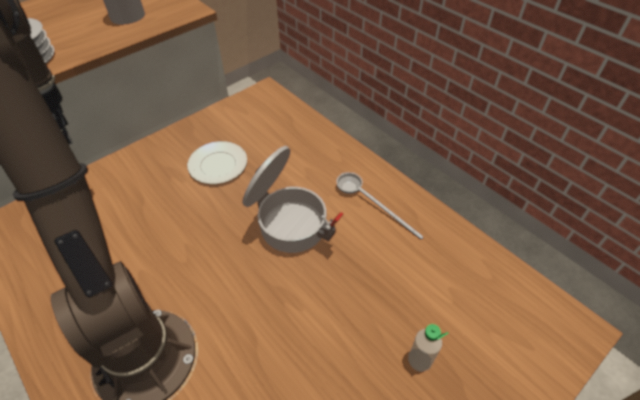

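The scene view has the casserole centre near (363,220), the red latch at (318,172) and the knob at (402,198). In the side view the casserole is at (292,215), the latch at (337,219) and the lid's free edge near (283,150). I'll zoom in on both.

Run:
```python
from h import *
a,b=load('s0'),load('d0'); c=[]
for g,(x,y) in((a,(300,145)),(b,(235,135))):
    f=g['frame'].astype(int); m=((f[...,2]>110)&(f[...,1]<60)&(f[...,0]<60)).astype(np.uint8)
    m[:y]=0;m[y+130:]=0;m[:,:x]=0;m[:,x+130:]=0
    n,l,s,ce=cv2.connectedComponentsWithStats(m);i=1+s[1:,4].argmax();print(s[i],ce[i]);c.append(ce[i])
print(tri(a,c[0],b,c[1]))
cv2.imwrite('pics/z0.png',np.hstack([cv2.resize(g['frame'][y:y+130,x:x+130],(400,400)*1,interpolation=cv2.INTER_CUBIC) for g,(x,y) in((a,(300,145)),(b,(235,135)))]))
```

```text
[311 163  13  18 115] [317.95652174 170.74782609]
[334 218   4   3   6] [335.5        219.33333333]
(array([ 0.56535809, -0.07849389,  0.15298052]), np.float64(0.000153298887314067))
```

View pics/z0.png

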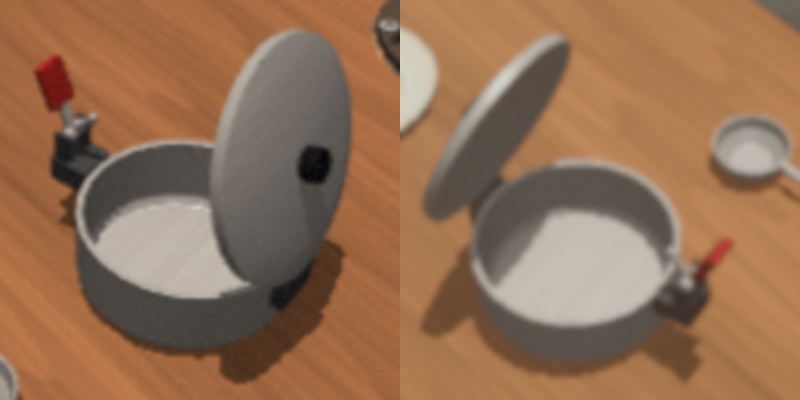

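Run:
```python
from h import *
from scipy.optimize import least_squares
a,b=load('s0'),load('d0'); k=130/400
S=lambda x,y:(300+x*k-.34,145+y*k-.34); D=lambda x,y:(235+x*k-.34,135+y*k-.34)
P=np.array([plane(b,*D(*p),.08) for p in((72,245),(280,245),(175,327),(175,162),(92,292),(265,290),(225,175))]+[plane(a,*S(*p),.08) for p in((78,210),(95,168),(150,144),(90,240))])
f=lambda c:np.hypot(*(P[:,:2]-c[:2]).T)-c[2]
r=least_squares(f,[.6,-.2,.1]);print(r.x,f(r.x)*1e3)
c=r.x[:2]
hp,e=tri(a,S(55,82),b,D(314,259));print('handle',hp,e,np.linalg.norm(hp[:2]-c))
ax=(c-hp[:2])/np.linalg.norm(c-hp[:2]);print('yaw',np.degrees(np.arctan2(ax[1],ax[0])))
# hinge block, scene
print('hinge block',plane(a,*S(288,290),.075))
cc,d=ray(a,*S(316,163))
top,e=tri(a,S(298,31),b,D(160,37));print('lid top',top,e)
def at(th,yaw,u,w):
    x=.107-u*np.cos(th)+w*np.sin(th); z=.081+u*np.sin(th)+w*np.cos(th)
    return np.array([c[0]+x*np.cos(yaw),c[1]+x*np.sin(yaw),z])
def g(v):
    p=at(v[0],v[1],.107,.032)-cc
    return p-d*(p@d)
s=least_squares(g,[1.3,np.arctan2(ax[1],ax[0])]);print('lid th,yaw',s.x[0],np.degrees(s.x[1]),s.cost)
y=np.arctan2(ax[1],ax[0]);R=np.array([[np.cos(y),np.sin(y)],[-np.sin(y),np.cos(y)]])
print('top local',R@(top[:2]-c),'handle local',R@(hp[:2]-c))
for th in(1.2,1.3,1.4,1.5):print(th,(proj(a,[at(th,y,.107,.032),at(th,y,.209,.005)])-[300,145])/k,(proj(b,at(th,y,.209,.005))-[235,135])/k)
```

```text
[-121.77438217 -822.69021263  831.76642056] [ 76.06237334 -30.81465356 -57.64866015 113.36052721  17.35225582
 -67.15438835  71.77321685 -18.04022866 -59.16404663 -64.69540639
  18.96901248]
handle [ 0.56825433 -0.07843964  0.15250548] 0.0021258977644001685 831.6596958863879
yaw -98.45928726117619
hinge block [0.5186846 0.1794984 0.075    ]
lid top [0.53335741 0.11871278 0.30397495] 0.055060357310083456
lid th,yaw -3.010983933040759 -256.0211917604286 246050.73139691298
top local [-8.31849570e+02 -6.35196898e-02] handle local [-8.31659696e+02 -7.12650327e-14]
1.2 [[-811.03471385 -904.54156091]
 [-811.12173257 -904.79203896]] [[-1101.95709674 -1413.62182707]]
1.3 [[-811.03508018 -904.54257534]
 [-811.12801673 -904.81004173]] [[-1101.94282385 -1413.59315752]]
1.4 [[-811.03430672 -904.54031188]
 [-811.13223184 -904.82209224]] [[-1101.93325159 -1413.57395621]]
1.5 [[-811.03240126 -904.53479331]
 [-811.13433586 -904.82807033]] [[-1101.92847504 -1413.56441392]]
```

Run:
```python
from h import *
a,b=load('s0'),load('d0'); k=130/400
S=lambda x,y:(300+x*k-.34,145+y*k-.34); D=lambda x,y:(235+x*k-.34,135+y*k-.34)
print(np.array([plane(b,*D(*p),.08) for p in((72,245),(280,245),(175,327),(175,162))]).round(3))
print(np.array([plane(a,*S(*p),.08) for p in((78,210),(95,168),(150,144),(90,240),(230,295))]).round(3))
for g in(a,b):print({q:g[q] for q in g if q!='frame'}, proj(g,[[0,0,0],[.147,.607,.25]]))
```

```text
[[ 0.449  0.124  0.08 ]
 [ 0.596 -0.006  0.08 ]
 [ 0.463 -0.013  0.08 ]
 [ 0.587  0.141  0.08 ]]
[[ 0.604  0.006  0.08 ]
 [ 0.557 -0.029  0.08 ]
 [ 0.495 -0.025  0.08 ]
 [ 0.618  0.041  0.08 ]
 [ 0.565  0.158  0.08 ]]
{'fx': 384.87988875068237, 'fy': 384.87988875068237, 'cx': 321.86717035560054, 'cy': 197.24016837607655, 'rvec': array([ 0.83002969,  2.49554821, -1.1176059 ]), 'tvec': array([ 0.48282427, -0.13493014,  1.37463317])} [[457.05185486 159.46143578]
 [685.08716224 226.20133434]]
{'fx': 444.0326843232854, 'fy': 444.0326843232854, 'cx': 319.2365064977959, 'cy': 199.20243754591272, 'rvec': array([ 2.3072263 , -0.87076817,  0.31010369]), 'tvec': array([-0.43263401,  0.39378425,  1.09897131])} [[144.43336253 358.30857136]
 [ 65.42479214 132.80284208]]
```

Run:
```python
from h import *
from scipy.optimize import least_squares
a,b=load('s0'),load('d0'); k=130/400
S=lambda x,y:(300+x*k-.34,145+y*k-.34); D=lambda x,y:(235+x*k-.34,135+y*k-.34)
P=np.array([plane(b,*D(*p),.08) for p in((72,245),(280,245),(175,327),(175,162),(92,292),(265,290),(225,175))]+[plane(a,*S(*p),.08) for p in((78,210),(95,168),(150,144),(90,240))])
f=lambda c:np.hypot(*(P[:,:2]-c[:2]).T)-c[2]
r=least_squares(f,[.525,.06,.1]);print(r.x,f(r.x)*1e3)
c=r.x[:2]
hp,e=tri(a,S(55,82),b,D(314,259));print('handle',hp,e,np.linalg.norm(hp[:2]-c))
ax=(c-hp[:2])/np.linalg.norm(c-hp[:2]);y=np.arctan2(ax[1],ax[0]);print('yaw',np.degrees(y))
cc,d=ray(a,*S(316,163))
def at(th,yaw,u,w):
    x=.107-u*np.cos(th)+w*np.sin(th); z=.081+u*np.sin(th)+w*np.cos(th)
    return np.array([c[0]+x*np.cos(yaw),c[1]+x*np.sin(yaw),z])
def g(v):
    p=at(v[0],v[1],.107,.032)-cc
    return p-d*(p@d)
s=least_squares(g,[1.3,y]);print('lid th,yaw',s.x[0],np.degrees(s.x[1]),s.cost)
for th in(1.2,1.3,1.4,1.5):print(th,(proj(a,[at(th,y,.107,.032),at(th,y,.209,.005)])-[300,145])/k,(proj(b,at(th,y,.209,.005))-[235,135])/k)
```

```text
[0.52535519 0.06275807 0.09703996] [ 1.0746912   1.06522705  1.39537826  2.94166933 -1.65002924  4.60865334
 -3.2105272  -0.21406358 -0.10723014 -4.09340354 -1.81036549]
handle [ 0.56825433 -0.07843964  0.15250548] 0.0021258977644001685 0.14757075626027205
yaw 106.89999793029796
lid th,yaw 1.2680355478449639 105.65998439451445 3.477371690347487e-19
1.2 [[307.47614734 156.87054924]
 [251.15974527  39.02566116]] [[127.34362154  76.81223717]]
1.3 [[320.46624073 162.26532142]
 [275.76136381  41.83980567]] [[107.44852618  62.89762217]]
1.4 [[333.32569465 168.78700042]
 [301.27718196  47.23318329]] [[87.3879737  50.55774979]]
1.5 [[345.89092258 176.36922763]
 [327.37913935  55.23145716]] [[67.45098981 39.95345547]]
```

The lid angle is about 1.28 rad, the casserole centre is (0.525, 0.063) and its yaw is about 106.5°. The sizes match the given ones: the handle sits at radius 0.148 and height 0.153, where 0.150 and 0.151 are expected. I'll close the fingers, turn so tool y lies along the casserole's x, and approach from the hinge side.

```bash
python3 -m creep '[0,-1.4,-1,-0.15,-0.9, 0,-2.8,-2,-0.3,-1.8, 0,-4.2,-3,-0.45,-2.7, 0,-5.6,-4,-0.6,-3.6, 0,-6.9,-5,-0.7,-3.8]' 20
cat >> h.py <<'E'
C=np.array([.5254,.0628]);Y=np.radians(106.5);EX=np.array([np.cos(Y),np.sin(Y)]);EY=np.array([-EX[1],EX[0]])
def goto(x,y,z):
    """tip target (17mm ahead of TCP) in casserole frame -> units in tool axes"""
    from scipy.spatial.transform import Rotation as Ro
    s=bot.observe();q=s['tool_rot'];R=Ro.from_quat([q[1],q[2],q[3],q[0]]).as_matrix();p=np.array(s['tool_pos'])
    w=np.r_[C+x*EX+y*EY,z+.017]-p
    d=p[:2]-C;print('tip local',(d@EX*1e3).round(1),(d@EY*1e3).round(1),(1e3*(p[2]-.017)).round(1),'tool y angle',np.degrees(np.arctan2(R[1,1],R[0,1])).round(1),'tilt',R[2,2].round(4))
    print('units',(R.T@w/.03).round(2),'F',np.round(s['contact_force'],1),'t',s['time_s'])
E
python3 -c "
from h import *
goto(.16,0,.25)"
```

```text
time_s: 0.72
tool_pos: [0.3141, 0.4112, 0.2693]
tool_rot: [-0.0, -0.147, 0.989, -0.0]
contact_force: [0.5, -0.1, 0.3]
width: -0.0001
gripper_force: 0.0
tip local 394.0 103.6 252.3 tool y angle 106.9 tilt -1.0
units [-3.4  -7.82  0.08] F [ 0.5 -0.1  0.3] t 0.725
```

```bash
python3 -m creep '[0,-0.8,-1.6,0,0, 0,-1.6,-3.2,0.05,0, 0,-2.4,-4.8,0.05,0, 0,-3.1,-6.4,0.08,0, 0,-3.4,-7.8,0.08,0]'
python3 -c "
from h import *
goto(.1,0,.25)
a=grab('scene','s1');b=grab('side','d1')
x=np.hstack([cv2.resize(g['frame'][y:y+160,x:x+160],(400,400),interpolation=cv2.INTER_CUBIC) for g,(x,y) in((a,(290,60)),(b,(190,50)))])
cv2.imwrite('pics/z1.png',x)
p=bot.observe()['tool_pos'];t=p-[0,0,.017]
print((proj(a,t)-[290,60])*2.5,(proj(b,t)-[190,50])*2.5+[400,0])"
```

```text
time_s: 1.35
tool_pos: [0.4795, 0.2163, 0.2665]
tool_rot: [-0.0, -0.145, 0.989, -0.0]
contact_force: [-0.0, -0.4, 0.2]
width: 0.0001
gripper_force: 0.0
tip local 160.2 0.4 249.5 tool y angle 106.7 tilt -1.0
units [-0.01 -2.01 -0.01] F [-0.  -0.4  0.2] t 1.35
[[343.12505994 318.13680374]] [[528.51848273 251.87367084]]
```

View pics/z1.png

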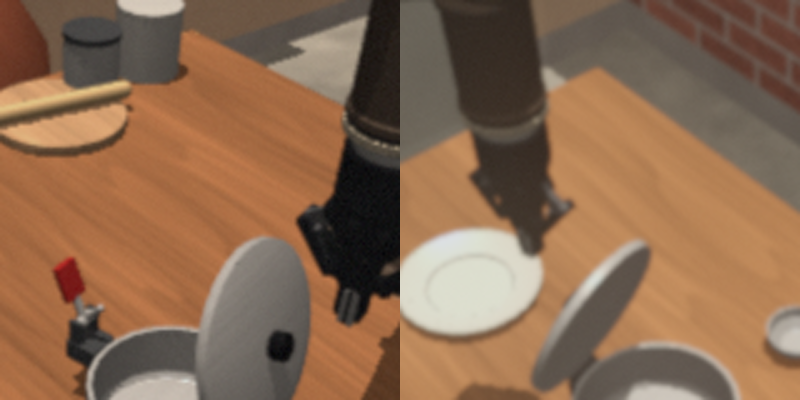

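The computed tip lands on the drawn fingertip: (343,318) in the left half, (528,252) in the right. The fingers are level with the lid's upper outer face, with clear space between. I'll start the arc.

```bash
python3 -m creep '[0,0,-1.1,0,0, 0,0,-1.7,0,0, 0,0,-2.25,0,0, 0,0,-3.0,0.2,0, 0,0,-3.75,0.5,0]'
python3 -c "
from h import *
goto(-.0176,0,.181)"
```

```text
time_s: 2.08
tool_pos: [0.511, 0.111, 0.2522]
tool_rot: [0.001, -0.147, 0.989, 0.001]
contact_force: [-0.8, 0.8, 1.6]
width: -0.0002
gripper_force: 1.1
tip local 50.3 0.1 235.2 tool y angle 106.9 tilt -1.0
units [ 0.01 -2.26  1.81] F [-0.8  0.8  1.6] t 2.075
```

```bash
python3 -m creep '[0,0,-0.6,0.37,0, 0,0,-1.2,0.77,0, 0,0,-1.7,1.27,0, 0,0,-2.15,1.8,0, 0,0,-2.55,2.4,0]'
python3 -c "
from h import *
goto(-.0485,0,.102)"
```

```text
time_s: 2.7
tool_pos: [0.5331, 0.0368, 0.1789]
tool_rot: [0.0, -0.146, 0.989, 0.0]
contact_force: [0.2, 1.0, 0.6]
width: 0.0001
gripper_force: 0.6
tip local -27.1 0.1 161.9 tool y angle 106.8 tilt -1.0
units [ 0.   -0.71  2.  ] F [0.2 1.  0.6] t 2.7
```

```bash
python3 -m creep '[0,0,-0.4,0.7,0, 0,0,-0.6,1.2,0, 0,0,-0.67,1.6,0, 0,0,-0.7,1.85,0, 0,0,-0.7,1.95,0]'
python3 -c "
from h import *
goto(-.0485,0,.1)"
```

```text
time_s: 3.32
tool_pos: [0.5388, 0.0174, 0.1211]
tool_rot: [-0.0, -0.146, 0.989, 0.0]
contact_force: [-0.9, -0.1, 0.3]
width: -0.0005
gripper_force: 0.5
tip local -47.4 0.0 104.1 tool y angle 106.8 tilt -1.0
units [-0.   -0.04  0.14] F [-0.9 -0.1  0.3] t 3.325
```

```bash
python3 -m creep '[0,0,0,0.05,0, 0,0,0,0.1,0, 0,0,0,0.15,0, 0,0,0,0.15,0]'
```

```text
time_s: 3.82
tool_pos: [0.5391, 0.0174, 0.1185]
tool_rot: [0.001, -0.146, 0.989, 0.0]
contact_force: [-5.9, 0.2, 17.6]
width: 0.0001
gripper_force: 9.2
```

```bash
python3 -c "
from h import *
goto(-.0485,0,.1)
a=grab('scene','s2');b=grab('side','d2')
x=np.hstack([cv2.resize(g['frame'][y:y+130,x:x+130],(400,400),interpolation=cv2.INTER_CUBIC) for g,(x,y) in((a,(300,145)),(b,(235,135)))])
cv2.imwrite('pics/z2.png',x)"
```

```text
tip local -47.4 -0.2 101.5 tool y angle 106.8 tilt -1.0
units [ 0.01 -0.04  0.05] F [-5.9  0.2 17.6] t 3.825
```

View pics/z2.png

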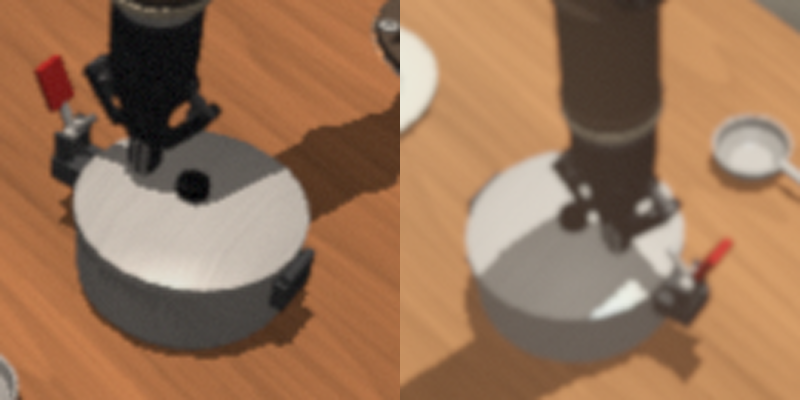

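The lid is closed. Its disc covers the rim in both halves, the push stopped at tip z 0.1015 (0.102 expected) with 17.6 N, and the latch is still open at (55,82). Next I'll rise and pass over the latch.

```bash
python3 -m creep '[0,0,0,-1,0, 0,0,0,-2.2,0, 0,0,0,-3.4,0, 0,0,0,-4.0,0, 0,0,0,-4.0,0]'
python3 -c "
from h import *
a=load('s0');p=plane(a,267,148,0);print('bottle',p, (p[:2]-C)@EX,(p[:2]-C)@EY)
goto(-.22,0,.222)"
```

```text
time_s: 4.55
tool_pos: [0.5397, 0.0175, 0.2384]
tool_rot: [0.002, -0.146, 0.989, 0.0]
contact_force: [-1.2, -0.9, -0.9]
width: -0.0
gripper_force: 0.0
bottle [ 0.51226576 -0.45440191  0.        ] -0.49217307528853516 0.15948664413753777
tip local -47.5 -0.8 221.4 tool y angle 106.8 tilt -1.0
units [ 0.06 -5.75 -0.02] F [-1.2 -0.9 -0.9] t 4.55
```

```bash
python3 -m creep '[0,0,-1.5,0,0, 0,0,-3.0,0,0, 0,0,-4.5,0,0, 0,0,-5.7,0,0, 0,0,-5.7,0,0]'; python3 -m creep '[0,0,0,1,0, 0,0,0,1.8,0, 0,0,0,2.2,0, 0,0,0,2.2,0]'
python3 -c "
from h import *
goto(-.18,0,.155)
a=grab('scene','s3');b=grab('side','d3')
x=np.hstack([cv2.resize(g['frame'][y:y+130,x:x+130],(400,400),interpolation=cv2.INTER_CUBIC) for g,(x,y) in((a,(270,105)),(b,(265,135)))])
cv2.imwrite('pics/z3.png',x)"
```

```text
time_s: 5.18
tool_pos: [0.5877, -0.1502, 0.2355]
tool_rot: [-0.001, -0.143, 0.99, -0.001]
contact_force: [0.6, 0.1, -0.3]
width: -0.0
gripper_force: 0.0
time_s: 5.68
tool_pos: [0.5876, -0.1457, 0.17]
tool_rot: [-0.001, -0.146, 0.989, 0.0]
contact_force: [0.1, 1.1, 0.8]
width: 0.0006
gripper_force: 0.0
tip local -217.6 -0.4 153.0 tool y angle 106.8 tilt -1.0
units [ 0.01  1.25 -0.07] F [0.1 1.1 0.8] t 5.675
```

View pics/z3.png

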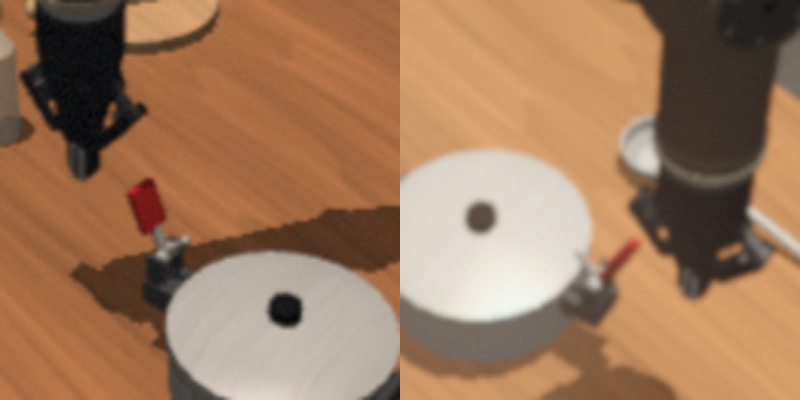

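The fingers are outside the latch at (82,175) on the left, with the red handle at (145,207). In the right half they are at (693,290) against the handle at (622,258), and there's a clear gap. I'll push slowly towards the casserole.

```bash
python3 -m creep '[0,0,0.6,0,0, 0,0,1.1,0,0, 0,0,1.4,0,0, 0,0,1.7,0,0, 0,0,2,0,0]'; python3 -m creep '[0,0,0.25,0,0, 0,0,0.5,0,0, 0,0,0.75,0,0, 0,0,1,0,0, 0,0,1,0,0]'
python3 -c "
from h import *
goto(-.25,0,.155)"
```

```text
time_s: 6.4
tool_pos: [0.5711, -0.0893, 0.1713]
tool_rot: [0.001, -0.145, 0.989, -0.0]
contact_force: [1.6, -2.7, 2.0]
width: 0.0001
gripper_force: 1.1
time_s: 7.02
tool_pos: [0.562, -0.0595, 0.1708]
tool_rot: [-0.0, -0.146, 0.989, 0.0]
contact_force: [-0.1, 0.1, -0.8]
width: 0.0003
gripper_force: 0.0
tip local -127.6 -0.4 153.8 tool y angle 106.8 tilt -1.0
units [ 0.04 -4.08 -0.04] F [-0.1  0.1 -0.8] t 7.025
```

Contact came and went, so the latch has probably snapped over. I'll back off and look.

```bash
python3 -m creep '[0,0,-1,0,0, 0,0,-2.2,0,0, 0,0,-3.4,-0.5,0, 0,0,-4,-2,0, 0,0,-4.2,-3,0]'; python3 -m creep '[0,0,0,0,0, 0,0,0,0,0]'
python3 -c "
from h import *
a=grab('scene','s4');b=grab('side','d4')
x=np.hstack([cv2.resize(g['frame'][y:y+130,x:x+130],(400,400),interpolation=cv2.INTER_CUBIC) for g,(x,y) in((a,(300,145)),(b,(235,135)))])
cv2.imwrite('pics/z4.png',x)"
```

```text
time_s: 7.65
tool_pos: [0.5988, -0.1835, 0.2626]
tool_rot: [0.001, -0.144, 0.99, -0.001]
contact_force: [1.1, -0.2, 0.5]
width: 0.0002
gripper_force: 0.0
time_s: 7.9
tool_pos: [0.5982, -0.1808, 0.2602]
tool_rot: [-0.0, -0.146, 0.989, 0.0]
contact_force: [-0.6, 1.3, 0.2]
width: 0.0001
gripper_force: 0.0
```

View pics/z4.png

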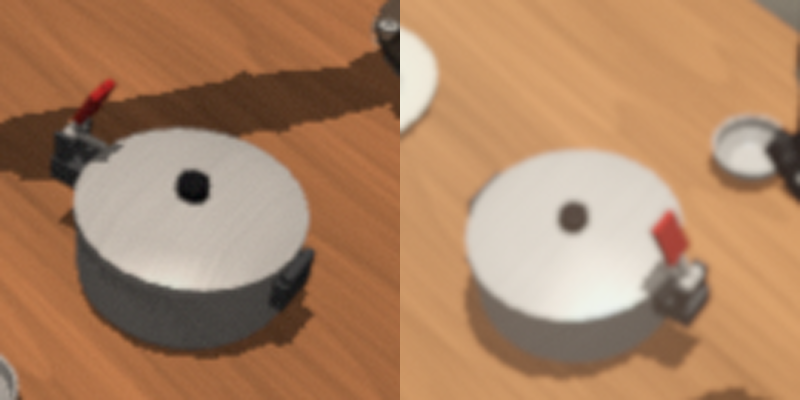

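The handle now leans inwards, at (97,100) on the left and (670,240) on the right. The claw is over the rim and the pot hasn't moved. I'll check the latch angle in numbers.

```bash
python3 -c "
from h import *
a,b=load('s4'),load('d4');k=130/400
p,e=tri(a,(300+97*k-.34,145+100*k-.34),b,(235+270*k-.34,135+240*k-.34))
d=p[:2]-C;x=d@EX;print(x,d@EY,p[2],e,'latch',.45+np.arctan2(x+.128,p[2]-.106))
bot.job_done()"
```

```text
-0.10368051989294311 0.0011765793410542479 0.1519903404509722 0.0026511856600592875 latch 0.9364176720510388
the job is handed in; nothing more can be done
```

The lid is shut and the red latch is snapped over it at about 0.9 rad (measured 0.94). The pot showed no visible shift, nothing else was touched, and I handed the job in at about 8 s; no verdict came back.

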